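Seat a chip carrier in the corner pocket of a test fixture

TASK

Load the chip carrier into the test fixture by pushing it with the fingertips, never lifting it off the deck: first push it flat against the long back rail while it is still outside the pocket, then slide it along the rail, fully home against the end stop. Then push the plunger knob all the way in so that the plunger locks behind the carrier, and leave the connectors, tools and other things where they are.

Things in the scene. Friction and masses are not known exactly. Their poses are not given: they have to be found in the camera images.
- fixture: Aluminium test fixture fixed to the bench; all other points are given in its frame, lengths in mm. Origin on the bench; x points to the long back rail, y along the rail towards the pocket, z up. Its deck is a flat plate, x -95..60, y -190..95, top at z 12. The pocket is the corner between back rail, end stop and front guide: 41.8 wide, 38 long, open towards -y.
- rail_mid (a point): Point at the foot of the steel back rail's front face, half-way along it: fixture (40, -51, 12). The face is flat at x 40, runs y -182..80; the rail is 18 thick, its top at z 30. Rigid.
- corner (a point): Inner corner of rail and end stop, on the deck: fixture (40, 70, 12). The end stop is an aluminium block with a small brass coaxial connector on its far side; its flat face at y 70 looks to -y, x -18..58, top at z 36. Rigid.
- pocket_mouth (a point): Foot of the front guide's inner corner at the mouth of the pocket: fixture (-1.8, 32, 12). The guide is a steel bar y 32..70, x -20..-1.8, top at z 30; before it an angled steel lead-in opens from (-1.8, 32) to (-10, 16). Rigid.
- housing (a point): Centre of the top of the plunger's housing: fixture (-30, -2.5, 33). A fixed block x -48..-12, y -14.5..9.5; the carrier passes between it and the rail with 12 mm to spare.
- carrier: Chip carrier: loose brass block 40 (its x) x 64 (its y) x 14 high, 0.1 to 0.2 kg, white ceramic and chips on top (16 high in all). Origin: centre of its underside. Starts up to 0.35 rad askew on the deck, off the rail, on the -y side of the housing. Flat on the rail its origin is at fixture x 20; fully home at y 38, reaching from y 6 to 70, so its rear 26 mm stick out of the pocket.
- plunger (a joint): Locking plunger, in m: 0 to 0.003 at the start (pulled back), 0.028 all the way in. A steel pin, 14 diameter with a taper nose, that slides towards the rail (+x) on the line y -2.5, z 21.5; friction 2 N, no spring, stays where left. Tip at fixture x -5 when back, 23 when in, then just behind the carrier's rear end. It goes in only with the carrier within about 4 mm of home.
- knob_face (a point): Centre of the flat front face of the plunger's round black knob (18 diameter, 12 long, axis level); the face looks to fixture -x. It lies at fixture (-88, -2.5, 21.5) with the plunger at 0 and at x -60 with it all the way in; 9.5 mm above the deck. It moves with the plunger.
- adapter: Bystander: silvery coaxial adapter, stepped, 20 diameter x 34 high, standing on end on the deck in front of the guide, its centre at fixture x -75..-35, y 50..84, like the load. Origin under its centre.
- load: Bystander: silvery coaxial load with a red top, 21 diameter x 32 high, standing on end on the deck in front of the guide beside the adapter; which of the two is nearer the knob changes. Origin under its centre.
- brass_adapter: Bystander: pale brass coaxial adapter, 20 diameter x 34 high, standing on end on the bench 20 to 35 mm behind the fixture. Origin under its centre.
- tweezers: Bystander: tweezers lying on the bench in front of the fixture, 125 long (its y) x 15 x 7. Origin under its centre.
- wrench: Bystander: small torque wrench with a red sleeve lying on the bench in front of the fixture, 146 long (its y) x 21 x 21. Origin under its centre.
- jar: Bystander: white screw-top jar, 47 diameter x 50 high, at the back of the bench. Origin under its centre.
Mind the look-alikes: they are no part of the job. Of the things shaped like the carrier, the brass one is meant.

How it is judged:
By the outcome, as a careful person would: the job done as asked, in the order asked, and still so for the second after the job is handed in, with the robot touching nothing.
It also fails if it takes over 46 s, if anything falls off the work surface, if the arm or the gripper's body presses on something with over 40 N, if the wrist force passes 120 N, or if a joint passes its speed limit or range.

ROBOT

A 7-joint arm with a two-finger parallel gripper is mounted at the origin on a cart in front of the work surface, level with it; the furniture and walls round the work are solid. World frame = base frame: x ahead of the robot, y to its left, z up, the work surface at z = 0. Lengths are in m, angles in rad, forces in N, time in s.
With the tool pointing down it reaches from about 0.4 to 0.9 m from the base axis. Payload 5.5 kg.
Tool frame: the origin (TCP) lies midway between the tips of the shut fingers; the grasp point (between the pads) lies 19 mm behind it; z points along the fingers, y is the line along which they close (so a half turn about z gives the same grasp; the last joint's range is limited). The gripper opens to 92 mm and grips with 3 to 60 N. Pads are 19 mm wide; open, the fingers measure 130 mm over their backs; the gripper's body (75 mm by 190 mm) begins 47 mm behind the grasp point.
Start: joints at [1.608, 0.501, -0.427, 1.55, 0.221, 1.138, -0.21], TCP at [0.146, -0.633, 0.227] pointing down, gripper open.
Joint ranges: [-2.88, 2.88], [-0.31, 2.03], [-1.54, 1.56], [0.2, 2.42], [-1.41, 4.55], [0.19, 2.02], [-2.57, 2.57]. Speed limits (rad/s): [2.57, 2.57, 3.14, 3.14, 3.14, 3.14, 3.14].

INTERFACE

Orientations are given as [roll, pitch, yaw] about the fixed x, y, z axes, in that order (R = Rz(yaw) Ry(pitch) Rx(roll)).
In Python, from rig import env gives the robot as it stands. The module is installed in compiled form; this text tells all that it offers.
- The arm moves only by the tool carry_out, never from a script. Its argument "series" is a list that holds one entry, the list of rows, each a list of 7 numbers: the shift along the tool's x, y, z in mm, then the turn, a rotation vector about the tool's x, y, z in rad, then the finger opening in mm, from 0 to 91.8. In form: [[[tx, ty, tz, ax, ay, az, gripper], ...]]. A call has 1 to 5 rows; each row is the pose to reach, as a shift and turn from the pose commanded when the call began, along the tool's axes at that moment; what a row does not reach only later rows make up. A row lasts 1/12 s, in which the tool goes at most 41.7 mm and 7.16 degrees, less where a joint would pass 70% of its speed; a pose out of reach is approached as far as the arm can. A call with a gripper value outside its range is refused whole. The fingers move at their own pace and stop on an object; "force" is the grip in N (left out, the last holds). Time passes only in rows, so rows that repeat a pose let the fingers close. It gives the time, the measured TCP pose, the force, the opening and the grip force at its end, in the units of the state.
- env.sense(): the state, without advancing time (a new reading comes with each control period).
- env.read_camera(name): name is "side" or "top" or "wrist"; returns the picture (400x640x3 uint8, red, green, blue); there is no depth.
- env.get_calibration(name): a dict with "fx", "fy", "cx", "cy" (pixels), "R" (3x3) and "t" (3): a world point X has camera coordinates R X + t; the wrist camera has in their place "tool_from_camera" (4x4, takes a point from camera to tool coordinates, whose origin is the TCP and whose axes are the flange's). Camera axes: x right, y down, z forward; pixel columns grow to the right and rows downward; lengths in m; the calibration is good to about 2 mm. A picture is of the moment at which its call begins: read the wrist's pose just before it. get_calibration takes no time and is no camera call.
- env.finish_job(): hands the job in; it is judged then, once.
The state is a dict: "clock": time; "qpos": joint angles; "dq": joint speeds; "joint_torque": joint torques, N m; "ee_pos": TCP position; "ee_rot": TCP orientation; "wrist_force": force on the tool from outside, world axes, zero at the start; "torque": the same for the moment, N m; "width": finger opening in m; "grip_force": force on a finger pad.
Only numpy, scipy, OpenCV 4.12 (cv2) and the standard library are available. Lean on these libraries where they do the work, as an engineer would, in place of code of your own. Each camera call takes 0.05 s, during which the arm holds its last target. There are 200 camera calls.

## Working session

There is one attempt and no reset: what is moved stays moved. The work goes in short steps, Python scripts to look and compute and a tool call to move; the robot and the scene stay as the last step left them, time stands still between calls to the robot, and variables do not carry over. Pictures are saved under pics/ and viewed, at most 10 in all, crops included, and the job is handed in when it is done.

Besides the shell and the picture viewer there is one more tool, called after "Call:" as name(argument=value, ...) on one line, values as JSON. carry_out: Moves the arm, as the interface text tells. Its arguments: {"type":"object","properties":{"series":{"type":"array"},"force":{"type":"number"}},"required":["series"]}

```bash
mkdir -p pics
python3 - <<'E'
from rig import env
import cv2,numpy as np
np.set_printoptions(precision=4,suppress=True)
s=env.sense();print(s)
for n in ("side","top"):
    im=env.read_camera(n);cv2.imwrite(f"pics/{n}0.png",im[:,:,::-1]);print(n,env.get_calibration(n))
print(env.get_calibration("wrist"))
E
```

```text
{'clock': 0.0, 'qpos': array([ 1.6082,  0.5018, -0.4268,  1.5514,  0.2208,  1.1383, -0.2103]), 'dq': array([ 0.001 , -0.0004,  0.0014, -0.0006,  0.0004, -0.0018,  0.0001]), 'joint_torque': array([  0.0002, -56.6598,  -5.8162, -27.9112,  -0.0687,   0.0309,
         0.0002]), 'ee_pos': array([ 0.1454, -0.6328,  0.2257]), 'ee_rot': array([-3.1397, -0.0001,  0.2259]), 'wrist_force': array([ 0.7354, -0.3353, -0.073 ]), 'torque': array([-0.0198,  0.006 ,  0.0189]), 'grip_force': 0.0, 'width': 0.09167509565200545}
side {'fx': 506.89404892673525, 'fy': 506.89404892673525, 'cx': 318.45609926999606, 'cy': 198.9414106535448, 'R': array([[-0.9828, -0.1847,  0.006 ],
       [-0.0743,  0.3652, -0.928 ],
       [ 0.1692, -0.9124, -0.3727]]), 't': array([0.5361, 0.104 , 0.8935])}
top {'fx': 381.6880475856452, 'fy': 381.6880475856452, 'cx': 319.87753669121145, 'cy': 200.5928166333381, 'R': array([[-0.02  , -0.9998,  0.0034],
       [-0.9984,  0.0198, -0.052 ],
       [ 0.052 , -0.0045, -0.9986]]), 't': array([-0.0612,  0.5459,  0.8759])}
{'fx': 354.82140422298727, 'fy': 354.82140422298727, 'cx': 317.5696874657553, 'cy': 200.84453451756107, 'tool_from_camera': array([[ 0.0015, -0.9657, -0.2595,  0.0698],
       [ 1.    ,  0.001 ,  0.0019,  0.0007],
       [-0.0016, -0.2595,  0.9657, -0.1563],
       [ 0.    ,  0.    ,  0.    ,  1.    ]])}
```

View pics/top0.png

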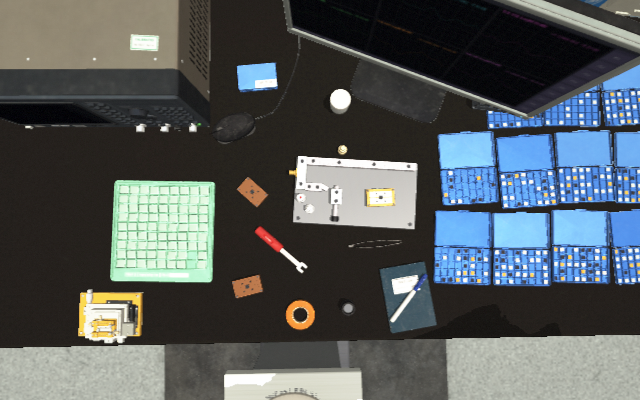

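View pics/side0.png

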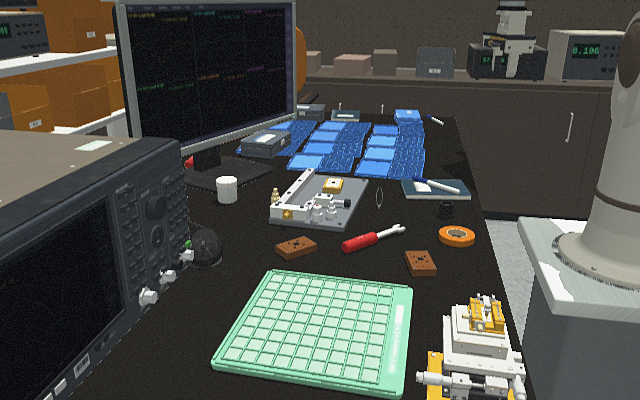

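The top view shows the fixture at about (355,192), with the rail along its upper edge. The knob is at (335,217) and the housing at (336,196). The two silvery parts stand at (300,198) and (310,209).

Carrier candidates:
- The brass and white block on the deck at (380,197).
- The brown copper blocks at (252,191) and (247,287).

The deck one fits, being brass with white ceramic on the -y side of the housing. I'll confirm it in an enlarged crop.

Run:
```python
import cv2
im=cv2.imread("pics/top0.png")
cv2.imwrite("pics/top0c.png",cv2.resize(im[140:240,285:425],None,fx=5.6,fy=5.6,interpolation=cv2.INTER_CUBIC))
```

```text
(no output)
```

View pics/top0c.png

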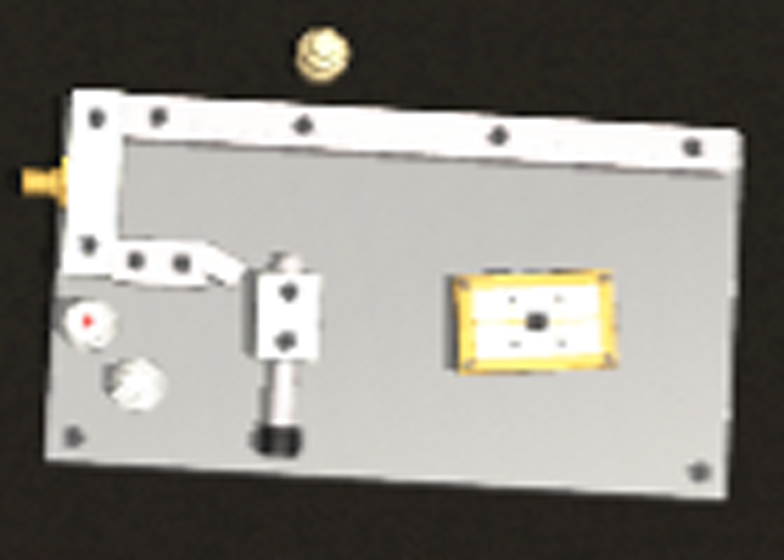

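The crop confirms it: the brass-edged white carrier has top corners at crop (455,277), (611,270), (617,368) and (460,374), and it is slightly askew off the rail. The load (red dot) is at (88,322), the adapter at (137,384) and the knob at (277,440).

```bash
cat > h.py <<'E'
import numpy as np,cv2
from scipy.spatial.transform import Rotation as Ro
from scipy.optimize import least_squares
from rig import env
np.set_printoptions(precision=4,suppress=True)
def cam(n,s=None):
    k=env.get_calibration(n)
    if n=="wrist":
        T=np.eye(4);T[:3,:3]=Ro.from_euler('xyz',s["ee_rot"]).as_matrix();T[:3,3]=s["ee_pos"]
        W=np.linalg.inv(T@k["tool_from_camera"]);k["R"],k["t"]=W[:3,:3],W[:3,3]
    return k
def proj(k,X):
    c=np.atleast_2d(X)@np.array(k["R"]).T+k["t"]
    return np.c_[k["fx"]*c[:,0]/c[:,2]+k["cx"],k["fy"]*c[:,1]/c[:,2]+k["cy"]]
def ray(k,u,z):
    R=np.array(k["R"]);C=-R.T@k["t"]
    d=R.T@np.array([(u[0]-k["cx"])/k["fx"],(u[1]-k["cy"])/k["fy"],1])
    return C+d*(z-C[2])/d[2]
def fw(p,F): # fixture mm -> world m ; p=(x,y,yaw)
    F=np.atleast_2d(F)/1000.;c,s=np.cos(p[2]),np.sin(p[2])
    return np.c_[p[0]+c*F[:,0]-s*F[:,1],p[1]+s*F[:,0]+c*F[:,1],F[:,2]]
def wf(p,X):
    d=np.asarray(X)[:2]-p[:2];c,s=np.cos(p[2]),np.sin(p[2])
    return 1000*np.array([c*d[0]+s*d[1],-s*d[0]+c*d[1]])
def fit(k,F,U,p0):
    r=least_squares(lambda p:(proj(k,fw(p,F))-U).ravel(),p0);return r.x,r.fun.reshape(-1,2)
E
python3 - <<'E'
from h import *
k=cam("top")
f=lambda c:(np.array(c)+.5)/5.6-.5+[285,140]
F=np.array([[-95,95,12],[-95,-190,12],[-30,-2.5,33],[40,-182,30],[58,-182,30],[40,70,36]])
U=f([[46,461],[727,498],[288,316],[735,173],[741,131],[123,139]])
p0=list(ray(k,U[2],.033)[:2])+[0]
p,r=fit(k,F,U,p0);print(p,r)
C=np.array([ray(k,u,.026) for u in f([[455,277],[611,270],[617,368],[460,374]])])
c=C.mean(0);print("carrier",c,wf(p,c),[wf(p,x) for x in C],[np.linalg.norm(C[i]-C[(i+1)%4]) for i in range(4)])
print("knob",wf(p,ray(k,f([276,452]),.0215)))
for n,q,z in(("load",[88,322],.044),("ad",[137,384],.046)):print(n,wf(p,ray(k,f(q),z)))
# two-view height check: side view predictions
ks=cam("side");print("side pred",proj(ks,np.vstack([c,fw(p,[[-30,-2.5,33],[-88,-2.5,21.5],[40,-182,30],[58,88,36]])])))
s=env.sense();kw=cam("wrist",s);print("wrist", [wf(p,s["ee_pos"])])
# target world for TCP viewing
E
```

```text
[ 0.5831 -0.1098 -0.0774] [[-0.0886  0.2133]
 [ 0.3596  0.6284]
 [ 0.4145  0.1514]
 [ 0.0336 -0.0408]
 [-0.6923 -0.2942]
 [-0.0269 -0.65  ]]
carrier [ 0.5492 -0.2112  0.026 ] [ -25.9195 -103.7504] [array([ -9.2126, -69.6116]), array([  -2.6173, -133.6545]), array([ -42.8362, -138.0296]), array([-49.0119, -73.7059])] [np.float64(0.0643815905446681), np.float64(0.04045613957895098), np.float64(0.0646194733775145), np.float64(0.0400093573040734)]
knob [-85.2908  -0.1794]
load [-37.4974  79.2096]
ad [-61.3563  57.9895]
side pred [[333.8697 182.4288]
 [324.6828 195.2217]
 [351.3475 203.0887]
 [315.3394 167.9768]
 [270.8187 205.3175]]
wrist [array([-395.9827, -555.3772])]
```

```bash
cat >> h.py <<'E'
P=np.array([.5831,-.1098,-.0774])
def togo(s,F,p=P):
    R=Ro.from_euler('xyz',s["ee_rot"]);T=Ro.from_euler('xyz',[np.pi,0,p[2]])
    return 1000*R.inv().apply(fw(p,F)[0]-s["ee_pos"]),(R.inv()*T).as_rotvec()
E
python3 -c "
from h import *
print(togo(env.sense(),[-70,-95,180]))"
```

```text
(array([ 448.6012, -341.968 ,   46.4102]), array([-0.0017,  0.0002,  0.3032]))
```

Call:
carry_out(series=[[[32,-24,0,0,0,0.1,20],[64,-48,0,0,0,0.2,20],[96,-72,0,0,0,0.303,20],[128,-96,0,0,0,0.303,20],[160,-120,0,0,0,0.303,20]]])

```text
clock: 0.52
ee_pos: [0.2753, -0.4788, 0.2263]
ee_rot: [-3.141, 0.0, -0.078]
wrist_force: [1.0, 0.2, -0.1]
width: 0.0634
grip_force: 0.0
```

```bash
python3 -c "
from h import *
print(togo(env.sense(),[-70,-95,180]))"
```

```text
(array([ 208.187 , -296.8297,   46.3973]), array([-0.0005,  0.0005, -0.0005]))
```

Call:
carry_out(series=[[[23,-33,5,0,0,0,20],[46,-66,10,0,0,0,20],[69,-99,15,0,0,0,20],[92,-132,20,0,0,0,20],[115,-165,25,0,0,0,20]]])

```text
clock: 0.93
ee_pos: [0.4026, -0.3233, 0.2014]
ee_rot: [3.141, 0.0, -0.077]
wrist_force: [0.0, -0.7, 0.0]
width: 0.0297
grip_force: 0.0
```

Call:
carry_out(series=[[[23,-33,5,0,0,0,20],[46,-66,10,0,0,0,20],[69,-99,15,0,0,0,20],[93,-132,21,0,0,0,20],[93,-132,21,0,0,0,20]]])

```text
clock: 1.35
ee_pos: [0.5098, -0.1907, 0.1804]
ee_rot: [-3.136, -0.003, -0.065]
wrist_force: [0.6, 0.5, 0.5]
width: 0.0197
grip_force: 0.0
```

Run:
```python
from h import *
s=env.sense();im=env.read_camera("wrist");k=cam("wrist",s)
print(s["ee_pos"],wf(P,s["ee_pos"]),s["width"])
cv2.imwrite("pics/w1.png",im[:,:,::-1])
print(proj(k,fw(P,[[-95,95,12],[-95,-190,12],[-30,-2.5,33],[40,-182,30],[40,70,36],[-88,-2.5,21.5]])))
np.savez("w1.npz",p=s["ee_pos"],r=s["ee_rot"])
```

```text
[ 0.5098 -0.1907  0.1804] [-66.8029 -86.3674] 0.019717593383934924
[[127.1219 209.8584]
 [425.3057 214.1762]
 [219.2414 145.1601]
 [437.1503  60.8495]
 [121.7551  55.3647]
 [226.2084 207.0018]]
```

View pics/w1.png

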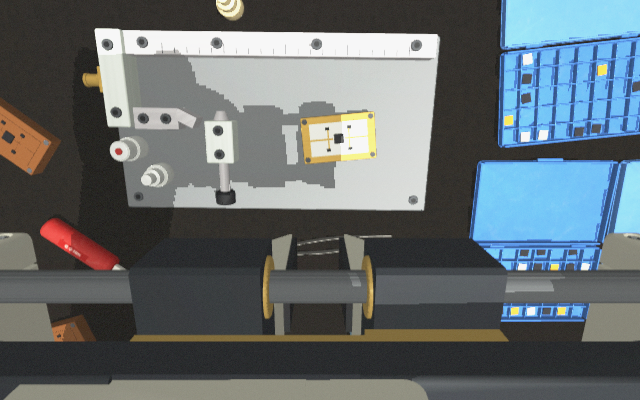

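The wrist view shows deck front corners at (128,207) and (424,210) and the housing at (219,142). The carrier's top corners are at (302,118), (374,112), (377,157) and (304,163), and the knob's black end is at (226,200). Fixture features lie about 3 px above the predictions.

Run:
```python
from h import *
s=env.sense();print(s["ee_pos"],s["ee_rot"])
w=np.load("w1.npz");
F=np.array([[-95,95,12],[-95,-190,12],[-30,-2.5,33],[40,-182,30],[40,70,36]])
U=np.array([[128,207],[424,210],[219,142],[437,59],[121,55]])
for q in ({"ee_pos":w["p"],"ee_rot":w["r"]},s):
    k=cam("wrist",q);p,r=fit(k,F,U,P);print(p,r.round(1).tolist())
    C=np.array([ray(k,u,.026) for u in [[302,118],[374,112],[377,157],[304,163]]])
    print("carrier",wf(p,C.mean(0)),[wf(p,x).round(1).tolist() for x in C], wf(P,C.mean(0)))
    print("knob",wf(p,ray(k,[226,204],.0215)),"load",wf(p,ray(k,[119,151],.044)),"ad",wf(p,ray(k,[151,174],.046)))
```

```text
[ 0.5074 -0.1946  0.1802] [-3.1383 -0.0005 -0.0676]
[ 0.5849 -0.1096 -0.0741] [[-1.1, 1.4], [1.5, 1.8], [-0.2, 1.0], [-0.1, -1.3], [-0.1, -1.7]]
carrier [ -25.1209 -105.0678] [[-8.7, -72.9], [-3.1, -134.1], [-41.3, -138.7], [-47.3, -74.6]] [ -22.9959 -104.8153]
knob [-86.9135  -2.5088] load [-36.3205  77.2987] ad [-54.9101  51.9998]
[ 0.5823 -0.1142 -0.0768] [[-1.2, 1.5], [1.6, 1.7], [-0.1, 1.1], [0.1, -1.3], [-0.3, -1.8]]
carrier [ -25.0789 -104.9043] [[-8.7, -72.8], [-3.1, -133.9], [-41.3, -138.5], [-47.3, -74.5]] [ -25.5152 -109.3364]
knob [-86.8273  -2.4416] load [-36.1922  77.1684] ad [-54.7562  51.971 ]
```

```bash
sed -i 's/^P=.*/P=np.array([.583,-.111,-.0765])/' h.py; python3 -c "
from h import *
s=env.sense();print(s['ee_pos'],s['ee_rot'],wf(P,s['ee_pos']),togo(s,[-75,-105,18]))"
```

```text
[ 0.5074 -0.1946  0.1802] [-3.1383 -0.0005 -0.0676] [-68.995 -89.15 ] (array([ -6.2345,  16.327 , 162.1757]), array([-0.0033, -0.0005,  0.0089]))
```

Call:
carry_out(series=[[[-6,16,30,0,0,0,20],[-6,16,70,0,0,0,20],[-6,16,105,0,0,0,20],[-6,16,130,0,0,0,20],[-6,16,130,0,0,0,20]]])

```text
clock: 1.82
ee_pos: [0.4922, -0.216, 0.0455]
ee_rot: [-3.139, 0.01, -0.079]
wrist_force: [-1.9, -0.2, -0.1]
width: 0.0202
grip_force: 0.0
```

```bash
python3 -c "
from h import *
s=env.sense();print(s['ee_pos'],s['ee_rot'],wf(P,s['ee_pos']),togo(s,[-75,-105,18]))"
```

```text
[ 0.4922 -0.216   0.0455] [-3.1388  0.0099 -0.079 ] [ -82.4595 -111.6396] (array([ 7.7167, -6.5799, 27.4888]), array([-0.0028,  0.0099, -0.0025]))
```

Call:
carry_out(series=[[[0,0,12,0,0,0,20],[0,0,20,0,0,0,20],[0,0,27,0,0,0,20],[0,0,27,0,0,0,20],[0,0,27,0,0,0,20]]])

```text
clock: 2.23
ee_pos: [0.4981, -0.2164, 0.0243]
ee_rot: [3.141, -0.001, -0.077]
wrist_force: [0.3, 0.3, 0.1]
width: 0.0195
grip_force: 0.0
```

```bash
python3 -c "
from h import *
s=env.sense();print(s['ee_pos'],s['ee_rot'],wf(P,s['ee_pos']),togo(s,[-75,-105,18]))"
```

```text
[ 0.4981 -0.2164  0.0243] [ 3.1411 -0.0009 -0.0771] [ -76.5614 -111.5556] (array([ 1.5518, -6.5595,  6.3306]), array([ 0.0005, -0.0009, -0.0006]))
```

Call:
carry_out(series=[[[3,-6,4,0,0,0,20],[7,-6,6,0,0,0,20],[11,-6,6,0,0,0,20],[15,-6,6,0,0,0,20],[19,-6,6,0,0,0,20]]])

```text
clock: 2.65
ee_pos: [0.5179, -0.2116, 0.018]
ee_rot: [3.141, -0.001, -0.077]
wrist_force: [0.3, -0.8, -0.2]
width: 0.02
grip_force: 0.0
```

Call:
carry_out(series=[[[4,0,0,0,0,0,20],[8,0,0,0,0,0,20],[12,0,0,0,0,0,20],[16,0,0,0,0,0,20],[20,0,0,0,0,0,20]]])

```text
clock: 3.07
ee_pos: [0.5372, -0.2133, 0.0177]
ee_rot: [3.141, 0.0, -0.077]
wrist_force: [-0.6, -0.5, -0.2]
width: 0.0201
grip_force: 0.6
```

Call:
carry_out(series=[[[4,0,0,0,0,0,20],[8,0,0,0,0,0,20],[12,0,0,0,0,0,20],[15,0,0,0,0,0,20],[18,0,0,0,0,0,20]]])

```text
clock: 3.48
ee_pos: [0.5552, -0.2145, 0.0177]
ee_rot: [-3.142, 0.0, -0.077]
wrist_force: [-1.6, 1.2, 0.9]
width: 0.0201
grip_force: 0.8
```

Run:
```python
from h import *
s=env.sense();print(s['ee_pos'],s['ee_rot'],wf(P,s['ee_pos']),s['wrist_force'])
im=env.read_camera("top");cv2.imwrite("pics/t2.png",cv2.resize(im[140:240,285:425,::-1],None,fx=5.6,fy=5.6,interpolation=cv2.INTER_CUBIC))
```

```text
[ 0.5552 -0.2145  0.0177] [-3.1416  0.0002 -0.0772] [ -19.7596 -105.3531] [-1.6494  1.1637  0.8558]
```

Call:
carry_out(series=[[[2,0,0,0,0,0,20],[4,0,0,0,0,0,20],[6,0,0,0,0,0,20],[7,0,0,0,0,0,20],[8,0,0,0,0,0,20]]])

```text
clock: 3.95
ee_pos: [0.563, -0.2152, 0.0178]
ee_rot: [3.142, 0.0, -0.077]
wrist_force: [-1.5, -0.7, 1.9]
width: 0.0198
grip_force: 0.9
```

Call:
carry_out(series=[[[1,0,0,0,0,0,20],[2,0,0,0,0,0,20]]])

```text
clock: 4.12
ee_pos: [0.5649, -0.2153, 0.0178]
ee_rot: [3.142, 0.0, -0.077]
wrist_force: [-1.3, -0.0, 0.8]
width: 0.0201
grip_force: 0.7
```

Call:
carry_out(series=[[[1,0,0,0,0,0,20],[2,0,0,0,0,0,20]]])

```text
clock: 4.28
ee_pos: [0.5661, -0.2155, 0.0176]
ee_rot: [3.141, 0.002, -0.077]
wrist_force: [-5.1, -0.3, 4.5]
width: 0.0197
grip_force: 2.9
```

Call:
carry_out(series=[[[1,0,0,0,0,0,20],[1,0,0,0,0,0,20],[1,0,0,0,0,0,20]]])

```text
clock: 4.53
ee_pos: [0.5661, -0.2154, 0.0174]
ee_rot: [3.141, 0.004, -0.077]
wrist_force: [-6.2, 1.3, 3.7]
width: 0.02
grip_force: 3.0
```

Run:
```python
from h import *
s=env.sense();print(s['ee_pos'],wf(P,s['ee_pos']),s['wrist_force'])
```

```text
[ 0.5661 -0.2154  0.0174] [  -8.8838 -105.4358] [-6.1987  1.2934  3.7102]
```

Call:
carry_out(series=[[[-12,0,0,0,0,0,20],[-12,0,0,0,0,0,0],[-12,35,0,0,0,0,0],[-12,67,0,0,0,0,0],[-12,67,0,0,0,0,0]]])

```text
clock: 4.95
ee_pos: [0.5501, -0.2912, 0.018]
ee_rot: [3.135, -0.002, -0.086]
wrist_force: [-0.4, -1.7, -0.2]
width: 0.0012
grip_force: 0.0
```

Run:
```python
from h import *
s=env.sense();print(s['ee_pos'],s['ee_rot'],wf(P,s['ee_pos']),togo(s,[22,-172,18]),s['width'])
im=env.read_camera("top");cv2.imwrite("pics/t3.png",cv2.resize(im[140:240,285:425,::-1],None,fx=5.6,fy=5.6,interpolation=cv2.INTER_CUBIC))
```

```text
[ 0.5501 -0.2912  0.018 ] [ 3.1353 -0.0017 -0.0856] [ -19.0385 -182.185 ] (array([ 40.9442, -10.5578,   0.0228]), array([ 0.0063, -0.0016, -0.0091])) 0.0011859440670532603
```

View pics/t3.png

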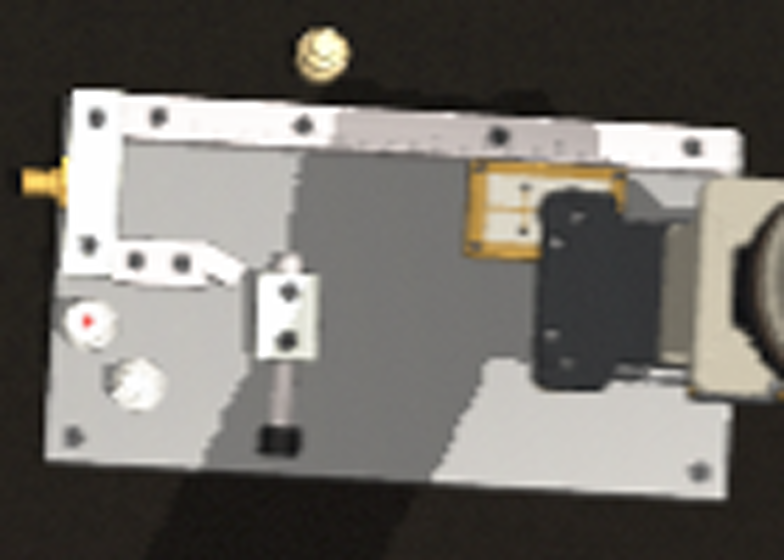

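The crop shows the carrier's top back edge running (470,161)–(628,170), parallel to the rail edge and lying on it, with its front end at about (467,255). Next I go behind its rear end.

Call:
carry_out(series=[[[0,0,0,0,0,0,0],[14,0,0,0,0,0,0],[26,0,0,0,0,0,0],[34,0,0,0,0,0,0],[39,0,0,0,0,0,0]]])

```text
clock: 5.42
ee_pos: [0.5916, -0.2826, 0.018]
ee_rot: [-3.141, -0.001, -0.075]
wrist_force: [-0.1, 0.1, -0.6]
width: 0.0003
grip_force: 0.0
```

Call:
carry_out(series=[[[1,0,0,0,0,0,0],[1,0,0,0,0,0,0]]])

```text
clock: 5.58
ee_pos: [0.5909, -0.2836, 0.0176]
ee_rot: [-3.141, 0.0, -0.076]
wrist_force: [-0.5, -0.8, -0.3]
width: 0.0003
grip_force: 0.0
```

Run:
```python
from h import *
s=env.sense();print(s['ee_pos'],s['ee_rot'],wf(P,s['ee_pos']),s['wrist_force'])
k=cam("top");f=lambda c:(np.array(c)+.5)/5.6-.5+[285,140]
print([wf(P,ray(k,f(c),.026)) for c in([470,161],[628,170],[465,255])])
```

```text
[ 0.5909 -0.2836  0.0176] [-3.1412  0.0002 -0.0761] [  21.11   -171.5115] [-0.4947 -0.801  -0.2701]
[array([ 39.0508, -72.1871]), array([  39.0355, -137.5525]), array([  0.0246, -72.072 ])]
```

Call:
carry_out(series=[[[0,-4,0,0,0,0,0],[1,-9,0,0,0,0,0],[1,-14,0,0,0,0,0],[1,-19,0,0,0,0,0],[1,-24,0,0,0,0,0]]])

```text
clock: 6.0
ee_pos: [0.5935, -0.2598, 0.0178]
ee_rot: [-3.141, 0.0, -0.077]
wrist_force: [-0.1, -1.5, 0.4]
width: 0.0
grip_force: 1.2
```

Call:
carry_out(series=[[[0,-5,0,0,0,0,0],[0,-10,0,0,0,0,0],[0,-15,0,0,0,0,0],[0,-20,0,0,0,0,0],[0,-25,0,0,0,0,0]]])

```text
clock: 6.42
ee_pos: [0.5954, -0.2356, 0.0178]
ee_rot: [3.141, 0.0, -0.077]
wrist_force: [-0.1, -1.6, 0.7]
width: 0.0007
grip_force: 0.9
```

Call:
carry_out(series=[[[0,-5,0,0,0,0,0],[0,-10,0,0,0,0,0],[0,-15,0,0,0,0,0],[0,-20,0,0,0,0,0],[0,-24,0,0,0,0,0]]])

```text
clock: 6.83
ee_pos: [0.5973, -0.2112, 0.0178]
ee_rot: [-3.142, 0.0, -0.077]
wrist_force: [-0.7, -0.7, 0.7]
width: 0.0001
grip_force: 1.1
```

Run:
```python
from h import *
s=env.sense();print(s['ee_pos'],s['ee_rot'],wf(P,s['ee_pos']),s['wrist_force'])
im=env.read_camera("top");cv2.imwrite("pics/t4.png",cv2.resize(im[140:240,285:425,::-1],None,fx=5.6,fy=5.6,interpolation=cv2.INTER_CUBIC))
```

```text
[ 0.5973 -0.2112  0.0178] [-3.1416  0.0001 -0.0769] [ 21.9189 -98.7657] [-0.6933 -0.7432  0.6541]
```

View pics/t4.png

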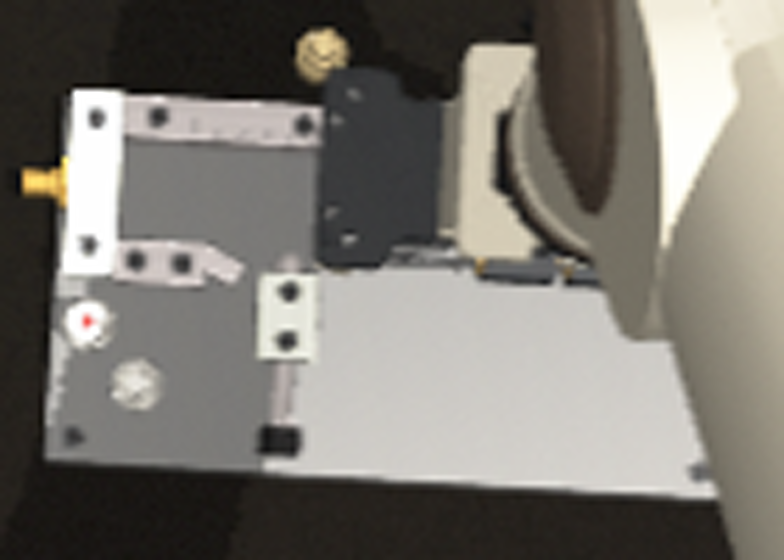

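The view shows the hand hiding the carrier and the rest of the scene unmoved. I'll push on and then look with the wrist camera.

Call:
carry_out(series=[[[0,-5,0,0,0,0,0],[0,-10,0,0,0,0,0],[0,-15,0,0,0,0,0],[0,-20,0,0,0,0,0],[0,-25,0,0,0,0,0]]])

```text
clock: 7.3
ee_pos: [0.5992, -0.1863, 0.0177]
ee_rot: [-3.142, 0.0, -0.077]
wrist_force: [-1.2, -1.1, 1.5]
width: 0.0004
grip_force: 1.3
```

Call:
carry_out(series=[[[0,-5,0,0,0,0,0],[0,-10,0,0,0,0,0],[0,-15,0,0,0,0,0],[0,-19,0,0,0,0,0],[0,-22,0,0,0,0,0]]])

```text
clock: 7.72
ee_pos: [0.601, -0.1641, 0.0177]
ee_rot: [-3.141, 0.0, -0.077]
wrist_force: [-1.5, -2.5, 1.8]
width: 0.0007
grip_force: 1.3
```

Run:
```python
from h import *
s=env.sense();print(s['ee_pos'],s['ee_rot'],wf(P,s['ee_pos']),s['wrist_force'])
im=env.read_camera("wrist");cv2.imwrite("pics/w5.png",im[:,:,::-1])
```

```text
[ 0.601  -0.1641  0.0177] [-3.1414  0.0001 -0.0765] [ 21.9997 -51.5503] [-1.49   -2.4817  1.7888]
```

View pics/w5.png

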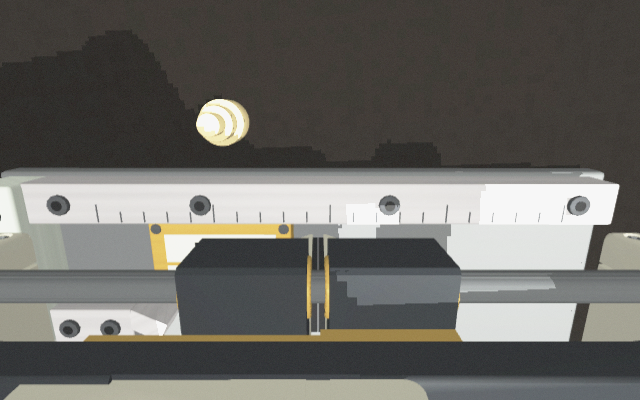

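The wrist view shows the carrier, columns 150–293, flat along the rail edge at row 223. The end stop face is near column 63, so about 39 mm remain, as expected.

Call:
carry_out(series=[[[0,-5,0,0,0,0,0],[0,-10,0,0,0,0,0],[0,-15,0,0,0,0,0],[0,-19,0,0,0,0,0],[0,-23,0,0,0,0,0]]])

```text
clock: 8.18
ee_pos: [0.6028, -0.1413, 0.0178]
ee_rot: [-3.141, -0.0, -0.077]
wrist_force: [-0.8, -2.3, 1.9]
width: 0.0005
grip_force: 1.4
```

Call:
carry_out(series=[[[0,-3,0,0,0,0,0],[0,-6,0,0,0,0,0],[0,-8,0,0,0,0,0],[0,-10,0,0,0,0,0],[0,-12,0,0,0,0,0]]])

```text
clock: 8.6
ee_pos: [0.6036, -0.1301, 0.0177]
ee_rot: [3.141, 0.0, -0.077]
wrist_force: [-2.2, -3.1, 1.3]
width: 0.0005
grip_force: 1.4
```

Call:
carry_out(series=[[[0,-1,0,0,0,0,0],[0,-2,0,0,0,0,0]]])

```text
clock: 8.77
ee_pos: [0.6038, -0.128, 0.0177]
ee_rot: [3.142, 0.0, -0.077]
wrist_force: [-1.6, -2.5, 1.2]
width: 0.0002
grip_force: 1.4
```

Call:
carry_out(series=[[[0,-1,0,0,0,0,0],[0,-2,0,0,0,0,0]]])

```text
clock: 8.93
ee_pos: [0.6039, -0.1262, 0.0177]
ee_rot: [3.141, 0.0, -0.077]
wrist_force: [-1.2, -2.1, 1.8]
width: 0.0005
grip_force: 1.4
```

Call:
carry_out(series=[[[0,-1,0,0,0,0,0],[0,-2,0,0,0,0,0]]])

```text
clock: 9.1
ee_pos: [0.6041, -0.1241, 0.0177]
ee_rot: [3.142, 0.0, -0.077]
wrist_force: [-1.1, -2.6, 1.2]
width: 0.0004
grip_force: 1.4
```

Call:
carry_out(series=[[[0,-1,0,0,0,0,0],[0,-2,0,0,0,0,0]]])

```text
clock: 9.27
ee_pos: [0.6042, -0.122, 0.0177]
ee_rot: [3.142, 0.0, -0.077]
wrist_force: [-1.6, -1.9, 2.2]
width: 0.0002
grip_force: 1.4
```

Call:
carry_out(series=[[[0,-1,0,0,0,0,0],[0,-2,0,0,0,0,0]]])

```text
clock: 9.43
ee_pos: [0.6044, -0.12, 0.0177]
ee_rot: [-3.142, -0.0, -0.077]
wrist_force: [-1.8, -2.0, 1.6]
width: 0.0002
grip_force: 1.4
```

Call:
carry_out(series=[[[0,-1,0,0,0,0,0],[0,-2,0,0,0,0,0]]])

```text
clock: 9.6
ee_pos: [0.6045, -0.118, 0.0177]
ee_rot: [-3.142, 0.0, -0.077]
wrist_force: [-1.4, -1.7, 1.9]
width: 0.0006
grip_force: 1.4
```

Run:
```python
from h import *
s=env.sense();print(s['ee_pos'],s['ee_rot'],wf(P,s['ee_pos']),s['wrist_force'])
im=env.read_camera("wrist");cv2.imwrite("pics/w6.png",im[:,:,::-1])
```

```text
[ 0.6045 -0.118   0.0177] [-3.1416  0.     -0.0772] [22.0006 -5.3215] [-1.4143 -1.7092  1.8955]
```

View pics/w6.png

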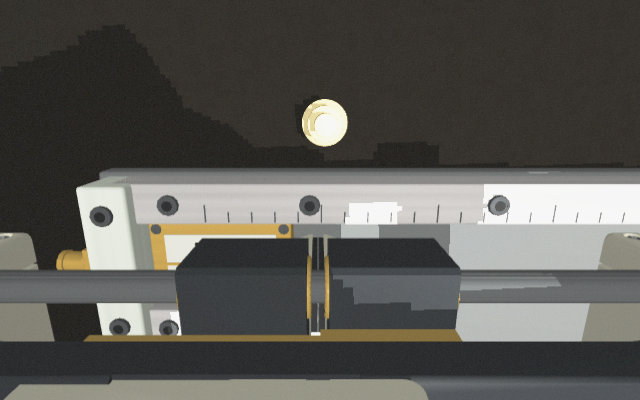

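The carrier's front end is at column 150. The end stop face at that height should appear near column 147, so about 1–2 mm remain.

Call:
carry_out(series=[[[0,-1,0,0,0,0,0],[0,-1.5,0,0,0,0,0]]])

```text
clock: 9.82
ee_pos: [0.6047, -0.1165, 0.0178]
ee_rot: [3.142, -0.0, -0.077]
wrist_force: [-1.4, -2.0, 2.4]
width: 0.0005
grip_force: 1.4
```

Call:
carry_out(series=[[[0,-1,0,0,0,0,0],[0,-1,0,0,0,0,0]]])

```text
clock: 9.98
ee_pos: [0.6048, -0.1153, 0.0178]
ee_rot: [-3.141, -0.0, -0.077]
wrist_force: [-0.8, -1.9, 1.5]
width: 0.0004
grip_force: 1.3
```

Call:
carry_out(series=[[[0,-1,0,0,0,0,0],[0,-1,0,0,0,0,0]]])

```text
clock: 10.15
ee_pos: [0.6047, -0.1152, 0.0177]
ee_rot: [3.141, 0.0, -0.078]
wrist_force: [-1.3, -4.2, 1.7]
width: 0.0006
grip_force: 1.9
```

Contact with the stop: motion has ceased at y −0.1152. One more millimetre to press it home.

Call:
carry_out(series=[[[0,-1,0,0,0,0,0],[0,-1,0,0,0,0,0]]])

```text
clock: 10.32
ee_pos: [0.6048, -0.1152, 0.0178]
ee_rot: [3.14, 0.0, -0.078]
wrist_force: [-1.0, -6.0, 0.2]
width: 0.0002
grip_force: 2.5
```

Call:
carry_out(series=[[[0,-1,0,0,0,0,0],[0,-1,0,0,0,0,0]]])

```text
clock: 10.48
ee_pos: [0.6047, -0.115, 0.0177]
ee_rot: [3.139, 0.0, -0.079]
wrist_force: [-1.7, -6.9, 1.5]
width: 0.0005
grip_force: 3.0
```

Call:
carry_out(series=[[[0,6,0,0,0,0,0],[0,14,0,0,0,0,0],[0,22,0,0,0,0,0],[0,22,-25,0,0,0,0],[0,22,-55,0,0,0,0]]])

```text
clock: 10.9
ee_pos: [0.6009, -0.1349, 0.0706]
ee_rot: [-3.14, 0.005, -0.078]
wrist_force: [0.3, 0.6, -0.1]
width: 0.0005
grip_force: 0.0
```

```bash
sed -i 's/^P=.*/P=np.array([.5832,-.1096,-.077])/' h.py; python3 -c "
from h import *
s=env.sense();print(s['ee_pos'],s['ee_rot'],wf(P,s['ee_pos']),togo(s,[-113,-2.5,18]))"
```

```text
[ 0.6009 -0.1349  0.0706] [-3.14    0.0055 -0.0782] [ 19.5675 -23.9024] (array([-132.3033,  -21.1579,   53.339 ]), array([-0.0016,  0.0055, -0.0012]))
```

Call:
carry_out(series=[[[-20,0,-5,0,0,0,0],[-50,-5,-5,0,0,0,0],[-85,-12,-5,0,0,0,0],[-115,-18,-5,0,0,0,0],[-134,-21,-5,0,0,0,0]]])

```text
clock: 11.32
ee_pos: [0.4678, -0.1022, 0.0774]
ee_rot: [-3.141, 0.002, -0.076]
wrist_force: [-1.2, 0.7, 0.1]
width: 0.0005
grip_force: 0.0
```

Call:
carry_out(series=[[[0,0,0,0,0,0,0],[0,0,0,0,0,0,0]]])

```text
clock: 11.48
ee_pos: [0.471, -0.1033, 0.078]
ee_rot: [3.141, -0.001, -0.077]
wrist_force: [1.3, -0.4, -0.2]
width: 0.0005
grip_force: 0.0
```

Run:
```python
from h import *
s=env.sense();print(s['ee_pos'],s['ee_rot'],wf(P,s['ee_pos']),togo(s,[-113,-2.5,18]))
im=env.read_camera("wrist");cv2.imwrite("pics/w7.png",im[:,:,::-1])
print(proj(cam("wrist",s),fw(P,[[-88,-2.5,21.5],[-30,-2.5,33],[40,6,26],[0,6,26],[40,70,36],[40,70,26]])))
```

```text
[ 0.471  -0.1033  0.078 ] [ 3.1415 -0.0006 -0.0769] [-112.3659   -2.3522] (array([-0.6688,  0.1418, 60.0317]), array([ 0.0001, -0.0006,  0.0001]))
[[316.1208 182.8519]
 [316.1231  81.9925]
 [299.4661 -62.4118]
 [300.3338  23.9371]
 [165.0205 -72.3007]
 [173.1842 -62.7282]]
```

View pics/w7.png

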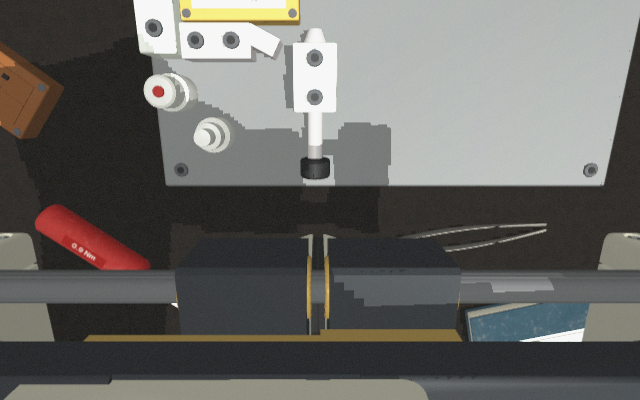

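The wrist view shows the carrier's rear corner at (300,23), exactly as predicted for home. The knob is at (315,168), straight ahead of the fingers, with nothing in the way. Descending to knob height and pushing.

Call:
carry_out(series=[[[0,0,20,0,0,0,0],[0,0,40,0,0,0,0],[0,0,54,0,0,0,0],[0,0,60,0,0,0,0],[0,0,60,0,0,0,0]]])

```text
clock: 11.95
ee_pos: [0.4716, -0.103, 0.0165]
ee_rot: [-3.141, 0.001, -0.077]
wrist_force: [0.2, -0.3, -0.5]
width: 0.0003
grip_force: 0.0
```

Call:
carry_out(series=[[[4,0,0,0,0,0,0],[8,0,0,0,0,0,0],[11,0,0,0,0,0,0],[14,0,0,0,0,0,0],[17,0,0,0,0,0,0]]])

```text
clock: 12.37
ee_pos: [0.4888, -0.1047, 0.0183]
ee_rot: [3.141, -0.0, -0.077]
wrist_force: [-1.8, 0.1, 0.6]
width: 0.0004
grip_force: 1.0
```

Call:
carry_out(series=[[[3,0,0,0,0,0,0],[6,0,0,0,0,0,0],[9,0,0,0,0,0,0],[12,0,0,0,0,0,0],[15,0,0,0,0,0,0]]])

```text
clock: 12.78
ee_pos: [0.5033, -0.1058, 0.0177]
ee_rot: [3.141, 0.0, -0.077]
wrist_force: [-1.2, -0.3, 0.6]
width: 0.0001
grip_force: 1.1
```

Call:
carry_out(series=[[[2,0,0,0,0,0,0],[4,0,0,0,0,0,0],[6,0,0,0,0,0,0],[7,0,0,0,0,0,0]]])

```text
clock: 13.12
ee_pos: [0.5105, -0.1064, 0.0177]
ee_rot: [3.142, -0.0, -0.077]
wrist_force: [-1.9, -0.7, 2.3]
width: 0.0004
grip_force: 1.0
```

```bash
python3 -c "
from h import *
s=env.sense();print(s['ee_pos'],s['ee_rot'],wf(P,s['ee_pos']),s['wrist_force'])"
```

```text
[ 0.5105 -0.1064  0.0177] [ 3.1415 -0.0002 -0.0773] [-72.6924  -2.3891] [-1.9438 -0.7064  2.3105]
```

Call:
carry_out(series=[[[1,0,0,0,0,0,0],[2,0,0,0,0,0,0]]])

```text
clock: 13.28
ee_pos: [0.5122, -0.1065, 0.0177]
ee_rot: [3.141, 0.0, -0.077]
wrist_force: [-1.8, -0.3, -0.3]
width: 0.0001
grip_force: 1.0
```

Call:
carry_out(series=[[[1,0,0,0,0,0,0],[2,0,0,0,0,0,0]]])

```text
clock: 13.45
ee_pos: [0.5142, -0.1067, 0.0177]
ee_rot: [3.141, 0.0, -0.077]
wrist_force: [-2.3, 0.3, 1.1]
width: 0.0005
grip_force: 1.0
```

Call:
carry_out(series=[[[1,0,0,0,0,0,0],[2,0,0,0,0,0,0]]])

```text
clock: 13.62
ee_pos: [0.5144, -0.1067, 0.0174]
ee_rot: [3.141, 0.004, -0.077]
wrist_force: [-7.8, -0.0, 6.0]
width: 0.0006
grip_force: 3.9
```

Call:
carry_out(series=[[[1,0,0,0,0,0,0],[1,0,0,0,0,0,0]]])

```text
clock: 13.78
ee_pos: [0.5144, -0.1066, 0.0172]
ee_rot: [3.141, 0.005, -0.077]
wrist_force: [-7.7, -0.5, 5.4]
width: 0.0004
grip_force: 3.9
```

The plunger is at its end stop: position stays the same while the force rises to about 8 N. Retreating and checking.

Call:
carry_out(series=[[[-8,0,0,0,0,0,0],[-20,0,0,0,0,0,0],[-32,0,0,0,0,0,0],[-36,0,-30,0,0,0,0],[-40,0,-65,0,0,0,0]]])

```text
clock: 14.2
ee_pos: [0.475, -0.1028, 0.0815]
ee_rot: [-3.14, 0.004, -0.076]
wrist_force: [0.8, -0.9, 0.5]
width: 0.0005
grip_force: 0.0
```

Call:
carry_out(series=[[[0,0,-35,0,0,0,0],[0,0,-65,0,0,0,0],[0,0,-90,0,0,0,0],[0,0,-90,0,0,0,0],[0,0,-90,0,0,0,0]]])

```text
clock: 14.62
ee_pos: [0.4792, -0.1041, 0.1745]
ee_rot: [3.14, -0.006, -0.077]
wrist_force: [-0.7, -0.2, -0.4]
width: 0.0006
grip_force: 0.0
```

Run:
```python
from h import *
s=env.sense();im=env.read_camera("wrist");k=cam("wrist",s);print(s["ee_pos"],s["wrist_force"])
q=proj(k,fw(P,[[-60,-2.5,21.5],[-88,-2.5,21.5],[23,-2.5,21.5],[0,6,26],[40,6,26],[0,70,26],[40,70,26],[40,70,36]]));print(q)
cv2.imwrite("pics/w8.png",cv2.resize(im[0:250,80:480,::-1],None,fx=2,fy=2,interpolation=cv2.INTER_CUBIC))
print((q-[80,0])*2)
```

```text
[ 0.4792 -0.1041  0.1745] [-0.6766 -0.1775 -0.413 ]
[[315.9747 137.8433]
 [315.9723 169.9697]
 [315.9826  33.2055]
 [305.4408  63.0304]
 [305.0581   8.2697]
 [226.0799  62.8991]
 [222.7812   8.0934]
 [219.378    4.4707]]
[[471.9494 275.6866]
 [471.9446 339.9394]
 [471.9653  66.4111]
 [450.8817 126.0609]
 [450.1161  16.5394]
 [292.1599 125.7981]
 [285.5624  16.1869]
 [278.756    8.9414]]
```

View pics/w8.png

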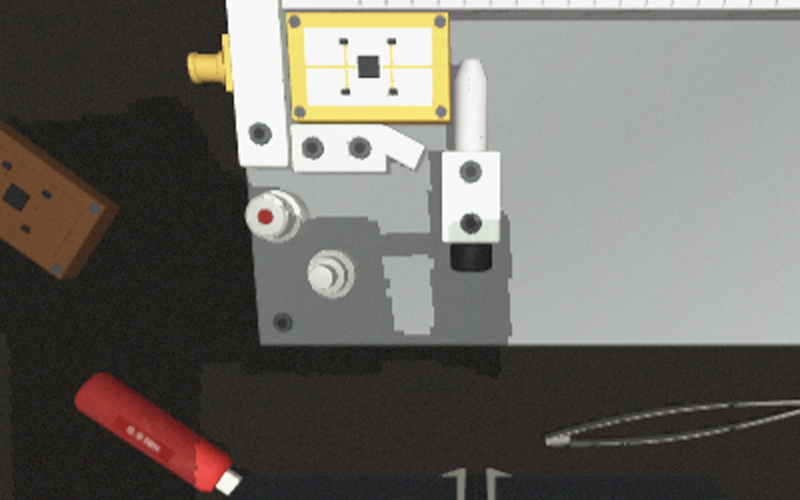

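The crop shows the carrier at (287..450, 12..122), seated against both the rail and the end stop. The plunger pin is fully in behind it, with its tip at (472,60), and the knob face is at row ~271. The load, adapter, wrench and tweezers look undisturbed. Handing in.

```bash
python3 -c "
from rig import env
print(env.finish_job())"
```

```text
the job is handed in; nothing more can be done
None
```

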